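# Unlatch the glue press and hold its bar up

### The arm

A 7-joint arm with a two-finger parallel gripper is mounted at the origin on the work surface. World frame = base frame: x ahead of the robot, y to its left, z up, the work surface at z = 0. Lengths are in m, angles in rad, forces in N, time in s.
With the tool pointing down it reaches from about 0.4 to 0.925 m from the base axis. Payload 5.6 kg.
Tool frame: the origin (TCP) lies midway between the tips of the shut fingers; the grasp point (between the pads) lies 19 mm behind it; z points along the fingers, y is the line along which they close (so a half turn about z gives the same grasp; the last joint's range is limited). The gripper opens to 85 mm and grips with 20 to 120 N. Pads are 22 mm wide; open, the fingers measure 114 mm over their backs; the gripper's body (76 mm by 85 mm) begins 54 mm behind the grasp point. The pads swing forward as they close: fully open they stand 13 mm farther back than shut.
Start: joints at [1.074, 0.468, -0.012, 1.603, 0.006, 1.071, -0.056], TCP at [0.285, -0.584, 0.231] pointing down, gripper open.
Joint ranges: [-2.53, 2.53], [-0.31, 2.02], [-1.57, 1.55], [0.28, 2.44], [-1.29, 4.43], [0.15, 1.84], [-2.92, 2.92]. Speed limits (rad/s): [2.57, 2.57, 3.14, 3.14, 3.14, 3.14, 3.14].

### API

Orientations are given as a 3x3 rotation matrix whose columns are the frame's x, y, z axes.
In Python, from station import get_state, viewer, order gives the robot as it stands.
- The arm moves only by the tool drive_tool, never from a script. Its argument "deltas" is a list that holds one entry, the list of rows, each a list of 4 numbers: the shift along the tool's x, y, z in mm, then the turn about the tool's z in degrees. A call has 1 to 12 rows; each row shifts and turns the commanded pose from where the row before left it, along the tool's axes as they then stand; what a row does not reach is not made up. A row lasts 1/12 s, in which the tool goes at most 41.7 mm and 7.16 degrees, less where a joint would pass 70% of its speed; a pose out of reach is approached as far as the arm can. A call is refused whole if a number of a shift passes 41.7 or a number of a turn 7.16, either way. A call with a gripper value outside its range is refused whole. "grip" is the closure, from -1 (fully open) to 1 (shut), so that 0 is half open, set as the call begins (left out, the last holds). The fingers move at their own pace and stop on an object; "grip_force" is the grip in N (left out, the last holds). Time passes only in rows, so rows that do not move let the fingers close. It gives the time, the measured TCP pose, the force, the opening and the grip force at its end, in the units of the state.
- get_state(): the state, without advancing time (a new reading comes with each control period).
- viewer.camera(name): name is "side" or "top" or "wrist"; returns the picture (384x512x3 uint8, blue, green, red); there is no depth.
- viewer.calibration(name): a dict with "fx", "fy", "cx", "cy" (pixels), "k1" (the pictures are not rectified: a ray, as slopes to the right and down, at radius r is drawn at 1 + k1 r^2 times it, then the intrinsics apply), "origin" and "rotation" of the camera in the world. Camera axes: x right, y down, z forward; pixel columns grow to the right and rows downward; lengths in m; the calibration is good to about 2 mm. A picture is of the moment at which its call begins: read the wrist's pose just before it. calibration takes no time and is no camera call; for the wrist camera it gives the pose at the moment of the call.
- order.hand_in(): hands the job in; it is judged then, once.
The state is a dict: "t": time; "joints": joint angles; "joint_velocities": joint speeds; "tau": joint torques, N m; "eef_pos": TCP position; "tcp_rot": TCP orientation; "contact_force": force on the tool from outside, world axes, zero at the start; "moment": the same for the moment, N m; "gripper_width": opening from 0.0 (shut) to 1.0 (fully open); "finger_force": force on a finger pad.
Only numpy, scipy, OpenCV 4.12 (cv2) and the standard library are available. Lean on these libraries where they do the work, as an engineer would, in place of code of your own. Each camera call takes 0.05 s, during which the arm holds its last target. There are 200 camera calls.

### The job

The panel in the small glue press is dry. Pull the red latch knob sideways, straight away from the bar, against its spring until it stops; then raise the bar's coupler about 10 cm off the steel ball and keep holding it up there, still, so that the panel can be drawn out: finish while holding it. Leave the panel, the two bottles and the jar where they stand.

Things in the scene. Friction and masses are not known exactly. Their poses are not given: they have to be found in the camera images.
- clamp_bar: Timber press bar, 40 mm wide, 28 high, about 0.5 kg, level at the start, top 110 mm above the table. Origin: on its hinge axis, mid-width, 96 mm above the table. x: level, along the hinge axis. y: along the bar, from coupler to hinge; the coupler is 300 mm away along -y. Raising it by angle a turns the bar by a about its -x axis, freely from 0 to 0.7 rad; let go, it falls back.
- coupler (a point): Centre of the grey steel coupler (64 x 62 mm, top 106 mm above the table at the start) on the bar's free end: the point that lies on the ball's centre when the bar is down, 72 mm above the table, at (0, -300, -24) mm in the frame of clamp_bar.
- ball (a point): Centre of the fixed steel ball (32 mm diameter, 72 mm above the table) on its post. The press's white board base is 190 x 420 mm and 18 mm thick, ball near one end, hinge near the other. Axes as clamp_bar's when the bar is down.
- latch_knob (a point): Centre of the red latch knob, at the start 150 mm above the table, at (-55, -300, 54) mm in the frame of clamp_bar: a disc, 30 mm diameter, 16 mm thick, flat faces along clamp_bar's x, on a steel strip 20 mm wide beside the coupler. Pinch it from above by the flat faces; coupler and bar lie 40 mm or more lower. The bar carries it: with the latch pulled, lifting the knob lifts the bar.
- latch (a joint): How far the latch is pulled, in m: 0 shut (its jaw catches under the ball's shoulder and the bar cannot rise), 0.018 at its stop. It slides along clamp_bar's -x axis, away from the coupler, against a spring: about 5 N to start, 11 N at the stop. From about 0.010 the bar is free to rise; let go, it springs shut.
- glued_panel: Loose plywood panel 170 x 130 x 18 mm with a batten 110 x 32 x 20 mm on it, lying on the press's base under the middle of the bar. Origin: centre of its underside. Leave it there.
- white_bottle: Bystander: closed white bottle, 68 mm diameter, 190 mm high, beside the press. Origin: centre of its underside.
- varnish_bottle: Bystander: closed glass bottle with a black cap, 52 mm diameter, 120 mm high, beside the press. Origin: centre of its underside.
- oil_jar: Bystander: closed amber jar with a white lid, 60 mm diameter, 65 mm high, beside the press. Origin: centre of its underside.
There are look-alikes about, which are no part of the job. Leave any black or turquoise look-alike of the glued_panel alone.

How it is judged:
On the way, in this order (a step that is already met when the one before it is completed fails the run):
1. the latch is pulled open by 14 mm or more while the bar is still down on the ball (value of joint latch above 0.014 m and distance between coupler and ball below 0.012 m), for 0.1 s.
2. the coupler is lifted 7 cm or more off the ball (distance between coupler and ball above 0.07 m), for 0.1 s.
At the end, for the whole second after the job is handed in: The fingers hold the bar (by its latch or otherwise, contact force over 1 N) with the coupler's centre 7.5 to 14 cm above the ball's, the bar is still (below 0.1 rad/s) and does not rest on the panel, and panel, bottles and jar are within 3 cm of where they stood (height (world z) of coupler between 0.147 and 0.212 m and contact force between the fingers and clamp_bar above 1 N and contact force between glued_panel and clamp_bar below 0.3 N and angular speed of clamp_bar below 0.1 rad/s and distance of each of white_bottle, varnish_bottle, oil_jar, glued_panel from where it was at the start of the episode below 0.03 m); the arm keeps its last pose, push and grip.
It fails at once if the white bottle is shifted by more than 3 cm or tipped (distance of white_bottle from where it was at the start of the episode above 0.03 m or angle between white_bottle's own z axis and vertical above 0.35 rad).
It fails at once if the varnish bottle is shifted by more than 3 cm or tipped (distance of varnish_bottle from where it was at the start of the episode above 0.03 m or angle between varnish_bottle's own z axis and vertical above 0.35 rad).
It fails at once if the oil jar is shifted by more than 3 cm or tipped (distance of oil_jar from where it was at the start of the episode above 0.03 m or angle between oil_jar's own z axis and vertical above 0.35 rad).
It fails at once if the glued panel is shifted by more than 3 cm or tipped (distance of glued_panel from where it was at the start of the episode above 0.03 m or angle between glued_panel's own z axis and vertical above 0.35 rad).
It also fails if it takes over 32 s, if anything falls off the work surface, if the arm or the gripper's body presses on something with over 40 N, if the wrist force passes 120 N, or if a joint passes its speed limit or range.

## Working session

There is one attempt and no reset: what is moved stays moved. The work goes in short steps, Python scripts to look and compute and a tool call to move; the robot and the scene stay as the last step left them, time stands still between calls to the robot, and variables do not carry over. Pictures are saved under pics/ and viewed, at most 10 in all, crops included, and the job is handed in when it is done.

Besides the shell and the picture viewer there is one more tool, called as name(argument=value, ...) on one line, values as JSON. drive_tool: Moves the arm, as the interface text tells. Its arguments: {"type":"object","properties":{"deltas":{"type":"array"},"grip":{"type":"number"},"grip_force":{"type":"number"}},"required":["deltas"]}

```bash
mkdir -p pics; cat > h.py <<'E'
import numpy as np, cv2
from station import get_state, viewer, order
def ray(c,u,v):
    x,y=(u-c["cx"])/c["fx"],(v-c["cy"])/c["fy"]
    p=np.array([x,y]);q=p.copy()
    for _ in range(20): q=p/(1+c["k1"]*(q@q))
    return np.array(c["origin"]),np.array(c["rotation"])@np.array([q[0],q[1],1])
def atz(c,u,v,z):
    o,d=ray(c,u,v);return o+d*(z-o[2])/d[2]
def proj(c,P):
    p=np.array(c["rotation"]).T@(np.array(P)-c["origin"]);q=p[:2]/p[2];q=q*(1+c["k1"]*(q@q))
    return q*[c["fx"],c["fy"]]+[c["cx"],c["cy"]]
E
python3 - <<'E'
from h import *
a=viewer.camera("top");b=viewer.camera("side")
cv2.imwrite("pics/top0.png",a);cv2.imwrite("pics/side0.png",b)
cv2.imwrite("pics/t.png",cv2.resize(a,(800,600)));cv2.imwrite("pics/s.png",cv2.resize(b,(800,600)))
s=get_state();print(s["t"],s["eef_pos"],s["tcp_rot"],s["gripper_width"]);print(viewer.calibration("top"),viewer.calibration("side"))
E
```

```text
0.1 [ 0.28467347 -0.5837922   0.23043133] [[ 8.98811042e-01  4.38335566e-01 -8.01266116e-04]
 [ 4.38336283e-01 -8.98809995e-01  1.37694404e-03]
 [-1.16622449e-04 -1.58883652e-03 -9.99998731e-01]] 0.9973994519269662
{'fx': 352.54680627114016, 'fy': 352.54680627114016, 'cx': 254.62325592948264, 'cy': 192.00772390778923, 'k1': -0.04524277595673886, 'origin': array([ 0.39411301, -0.0496633 ,  1.12288164]), 'rotation': array([[-2.78593475e-02, -9.92832496e-01,  1.16221732e-01],
       [-9.99608535e-01,  2.79699011e-02, -6.79863019e-04],
       [-2.57572026e-03, -1.16195176e-01, -9.93223060e-01]])} {'fx': 393.1958054552379, 'fy': 393.1958054552379, 'cx': 255.2538569792542, 'cy': 188.5543190613869, 'k1': -0.10010726658842538, 'origin': array([-0.20177415,  0.64558301,  0.79046703]), 'rotation': array([[-0.6890433 , -0.40759742,  0.59923591],
       [-0.72458433,  0.37145052, -0.58051879],
       [ 0.01403147, -0.83419953, -0.5512842 ]])}
```

View pics/t.png

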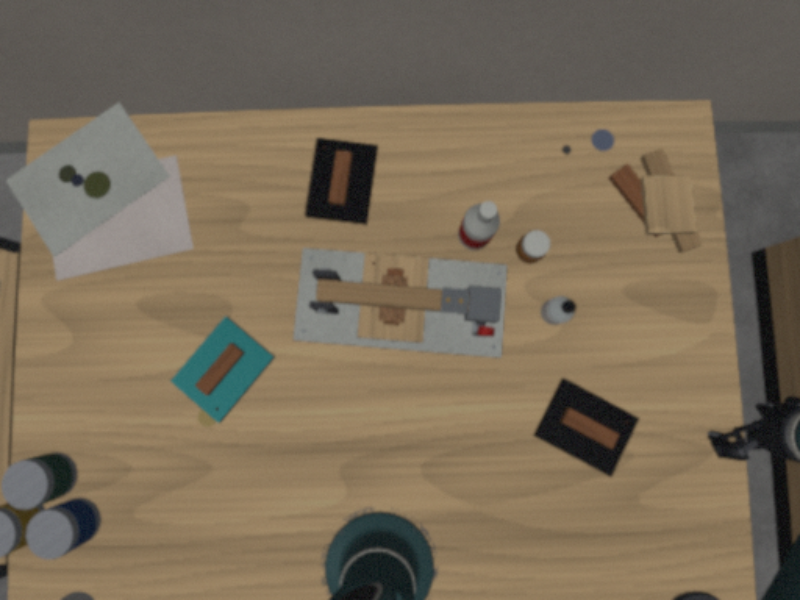

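View pics/s.png

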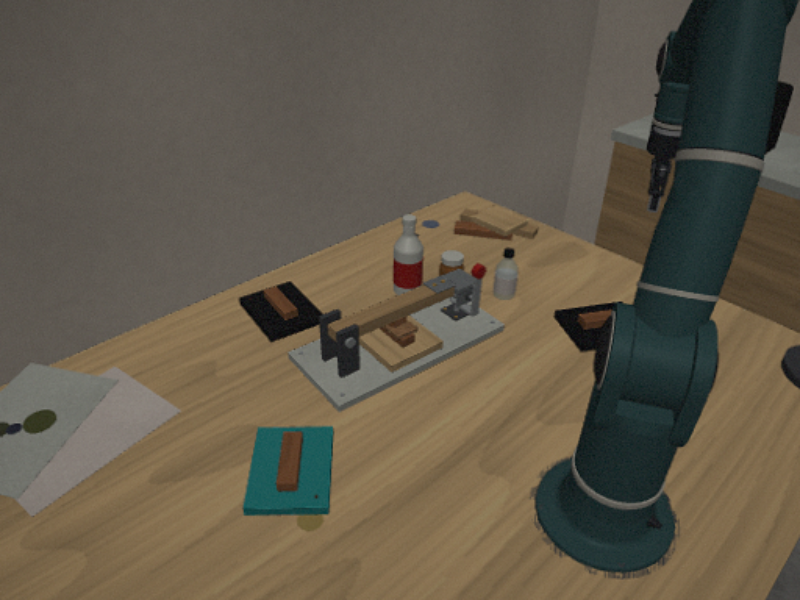

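The top view shows the press in the middle: hinge at (322,292), coupler at (483,303), and the red knob at (485,331). In the side view the knob is at (479,271). Things that could be mistaken for the knob are the red bottle label (top 475,240; side 408,272). The panel look-alikes are black (top 342,180 and 586,427) and turquoise (223,369), and the real panel is plywood at (393,297). I choose the red disc beside the coupler.

```bash
python3 - <<'E'
from h import *
from scipy.optimize import least_squares
a=cv2.imread("pics/top0.png");b=cv2.imread("pics/side0.png");ct,cs=viewer.calibration("top"),viewer.calibration("side")
def blob(im,x0,x1,y0,y1):
    h=im[y0:y1,x0:x1].astype(int);m=(h[...,2]>90)&(h[...,1]<h[...,2]*.45)
    ys,xs=np.nonzero(m);return xs.mean()+x0,ys.mean()+y0,len(xs),xs.min()+x0,xs.max()+x0,ys.min()+y0,ys.max()+y0
t=blob(a,295,325,200,222);s=blob(b,295,315,164,184);print(t,s)
def f(P): return np.r_[proj(ct,P)-t[:2],proj(cs,P)-s[:2]]
r=least_squares(f,[.5,-.2,.15]);print("knob",r.x,r.fun, atz(ct,*t[:2],.15))
k=.64
for n,(u,v),z in [("hinge",(320,292),.11),("coup c",(484,304),.106),("bar mid R",(442,300),.11),("base TR",(507,263),.018),("base BR",(502,356),.018),("base TL",(302,250),.018),("base BL",(295,341),.018)]:
    print(n,atz(ct,u*k,v*k,z).round(4))
for n,(u,v),z in [("varnish cap",(568,306),.12),("white cap",(488,210),.19),("jar",(536,242),.065)]: print(n,atz(ct,u*k,v*k,z).round(4))
A=cv2.resize(a[180:228,280:344],None,fx=6,fy=6,interpolation=2);B=cv2.resize(b[154:202,270:334],None,fx=6,fy=6,interpolation=2)
cv2.imwrite("pics/crop.png",np.hstack([A,B]))
E
```

```text
(np.float64(309.94444444444446), np.float64(211.38888888888889), 36, np.int64(306), np.int64(314), np.int64(209), np.int64(213)) (np.float64(305.0416666666667), np.float64(171.04166666666666), 24, np.int64(302), np.int64(309), np.int64(169), np.int64(174))
knob [ 0.44893806 -0.19991267  0.1617029 ] [ 0.04705915  0.05310405 -0.08156726 -0.00257779] [ 0.44975602 -0.20161849  0.15      ]
hinge [0.5317 0.0937 0.11  ]
coup c [ 0.5011 -0.2102  0.106 ]
bar mid R [ 0.5104 -0.1321  0.11  ]
base TR [ 0.5931 -0.275   0.018 ]
base BR [ 0.4049 -0.2554  0.018 ]
base TL [0.6319 0.1427 0.018 ]
base BL [0.4464 0.1582 0.018 ]
varnish cap [ 0.4916 -0.3625  0.12  ]
white cap [ 0.6566 -0.2117  0.19  ]
jar [ 0.6249 -0.3247  0.065 ]
```

View pics/crop.png

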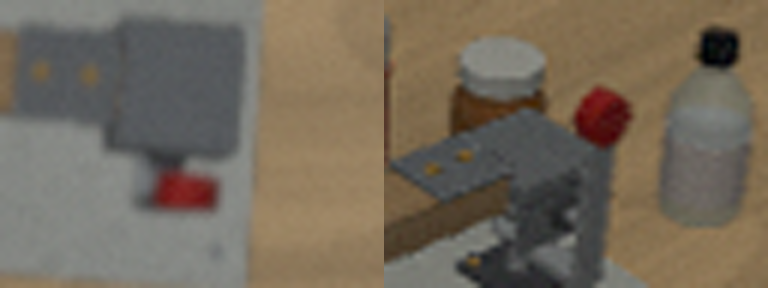

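The crop confirms the choice: the red disc sits upright on the strip beside the coupler, at about top px (311,211.8) and side px (306.5,173.7). First I turn the tool so its fingers close along the bar's x axis.

drive_tool(deltas=[[[0,0,-3,-6.5],[0,0,-3,-6.5],[0,0,-3,-6.5],[0,0,-3,-6.5],[0,0,-3,-6.5],[0,0,-3,-6.5],[0,0,-3,-6.5],[0,0,-3,-6.5],[0,0,-3,-6.5],[0,0,0,0]]], grip=-1)

```text
t: 0.93
eef_pos: [0.2848, -0.5843, 0.2584]
tcp_rot: [[0.093, 0.996, 0.0], [0.996, -0.093, 0.0], [0.0, 0.0, -1.0]]
contact_force: [0.7, -0.5, 0.4]
gripper_width: 1.001
finger_force: 0.0
```

```bash
cat >> h.py <<'E'
def delta(target):
    s=get_state();R=np.array(s["tcp_rot"]);print("t",s["t"],"tcp",s["eef_pos"].round(4),"ytool",R[:,1].round(3),"delta mm",(R.T@(np.array(target)-s["eef_pos"])*1e3).round(1))
E
python3 - <<'E'
from h import *
from scipy.optimize import least_squares
ct,cs=viewer.calibration("top"),viewer.calibration("side")
f=lambda P: np.r_[proj(ct,P)-(311,211.8),proj(cs,P)-(306.5,173.7)]
r=least_squares(f,[.5,-.2,.15]);print(r.x,r.fun);delta([.447,-.203,.24])
E
```

```text
[ 0.4476641  -0.20510519  0.15047282] [ 0.26425175  0.29878647 -0.45656294 -0.01345721]
t 0.9333 tcp [ 0.2848 -0.5843  0.2584] ytool [ 0.996 -0.093  0.   ] delta mm [394.8 125.9  18.4]
```

drive_tool(deltas=[[[20,6,0,0],[35,11,0,0],[35,11,0,0],[35,11,0,0],[35,11,0,0],[38,12,2,0],[38,12,2,0],[38,12,2,0],[38,13,2,0],[38,13,0,0],[30,10,0,0],[14,4,0,0]]])

```text
t: 1.93
eef_pos: [0.4497, -0.1992, 0.2503]
tcp_rot: [[0.093, 0.996, 0.001], [0.996, -0.093, 0.001], [0.002, 0.001, -1.0]]
contact_force: [0.5, -0.6, -0.2]
gripper_width: 1.001
finger_force: 0.0
```

drive_tool(deltas=[[[0,0,0,0],[0,0,0,0],[0,0,0,0]]])

```text
t: 2.18
eef_pos: [0.4475, -0.2053, 0.25]
tcp_rot: [[0.099, 0.995, -0.001], [0.995, -0.099, -0.0], [-0.0, -0.001, -1.0]]
contact_force: [-0.1, -1.1, -0.7]
gripper_width: 1.005
finger_force: 0.0
```

```bash
python3 - <<'E'
from h import *
delta([.447,-.2045,.131])
c=viewer.calibration("wrist");im=viewer.camera("wrist")
cv2.imwrite("pics/w1.png",cv2.resize(im,(768,576)));cv2.imwrite("pics/w1raw.png",im)
print((proj(c,[.447,-.2045,.15])*1.5).round(1))
im2=im.astype(int);m=(im2[...,2]>80)&(im2[...,1]<im2[...,2]*.45);ys,xs=np.nonzero(m);print(xs.min()*1.5,xs.max()*1.5,ys.min()*1.5,ys.max()*1.5)
E
```

```text
t 2.1833 tcp [ 0.4475 -0.2053  0.25  ] ytool [ 0.995 -0.099 -0.001] delta mm [  0.8  -0.5 119. ]
[384.1 281.2]
373.5 705.0 175.5 307.5
```

View pics/w1.png

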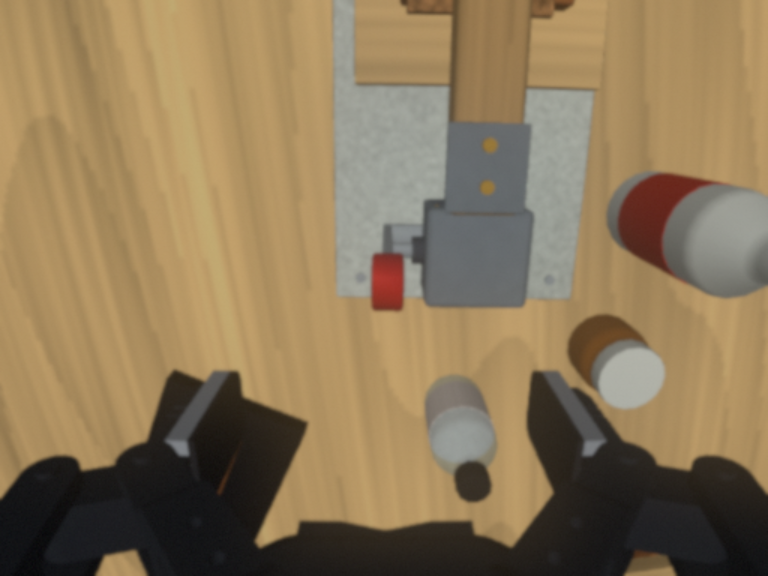

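The wrist view shows the red knob at (387,282), against a prediction of (384,281). That puts it about 1.7 mm further along tool +y. The coupler is to its right, and the fingers are clear of the bottles.

drive_tool(deltas=[[[1,1.5,10,0],[0,0,20,0],[0,0,25,0],[0,0,25,0],[0,0,20,0],[0,0,12,0],[0,0,7,0],[0,0,0,0],[0,0,0,0]]])

```text
t: 2.98
eef_pos: [0.4496, -0.2037, 0.1311]
tcp_rot: [[0.097, 0.995, -0.0], [0.995, -0.097, 0.0], [0.0, -0.0, -1.0]]
contact_force: [-0.6, 0.0, -0.1]
gripper_width: 1.004
finger_force: 0.0
```

drive_tool(deltas=[[[0,0,0,0],[0,0,0,0],[0,0,0,0],[0,0,0,0],[0,0,0,0],[0,0,0,0],[0,0,0,0],[0,0,0,0],[0,0,0,0],[0,0,0,0]]], grip=1, grip_force=50)

```text
t: 3.82
eef_pos: [0.4487, -0.2033, 0.1317]
tcp_rot: [[0.098, 0.995, -0.002], [0.995, -0.098, 0.0], [-0.0, -0.002, -1.0]]
contact_force: [-4.0, 1.1, 6.7]
gripper_width: 0.183
finger_force: 48.8
```

```bash
python3 - <<'E'
from h import *
delta([.449,-.2045,.131])
a=cv2.resize(viewer.camera("side")[100:208,230:374],(768,576),interpolation=2);cv2.imwrite("pics/s1.png",a)
s=get_state();print(s["contact_force"],s["gripper_width"]*85,s["finger_force"])
E
```

```text
t 3.8167 tcp [ 0.4487 -0.2033  0.1317] ytool [ 0.995 -0.098 -0.002] delta mm [-1.2  0.4  0.7]
[-3.80550284  0.0321905   7.24862917] 15.11188851644391 48.841238021850586
```

View pics/s1.png

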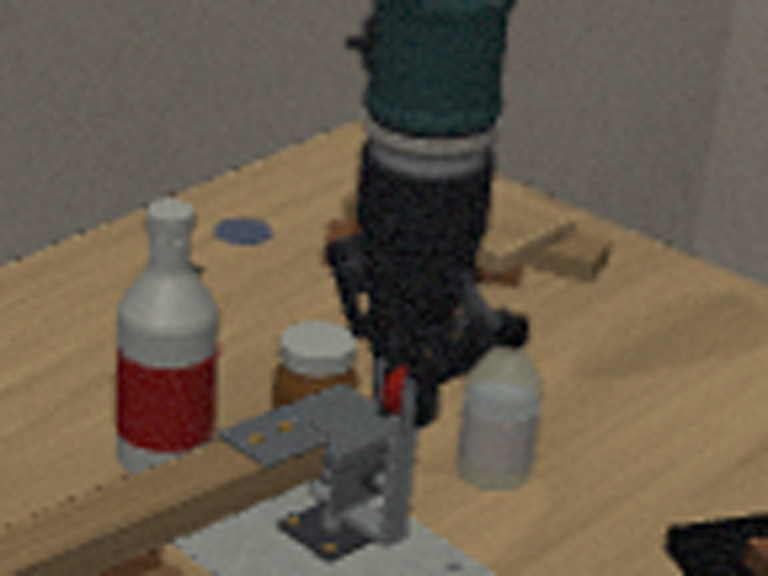

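The knob is pinched between the pads at an opening of about 16 mm. I now pull it along tool -y.

drive_tool(deltas=[[[0,-2,0,0],[0,-3,0,0],[0,-3,0,0],[0,-3,0,0],[0,-3,0,0],[0,-2,0,0],[0,-1,0,0],[0,0,0,0],[0,0,0,0],[0,0,0,0]]])

```text
t: 4.7
eef_pos: [0.4357, -0.2018, 0.1319]
tcp_rot: [[0.096, 0.995, 0.006], [0.995, -0.096, -0.001], [-0.0, 0.006, -1.0]]
contact_force: [9.1, 0.6, -4.8]
gripper_width: 0.182
finger_force: 48.9
```

drive_tool(deltas=[[[0,-2,0,0],[0,-2,0,0],[0,-2,0,0],[0,-1,0,0],[0,0,0,0],[0,0,0,0],[0,0,0,0]]])

```text
t: 5.28
eef_pos: [0.4308, -0.2012, 0.1326]
tcp_rot: [[0.096, 0.995, 0.011], [0.995, -0.096, -0.001], [-0.0, 0.011, -1.0]]
contact_force: [13.0, -0.1, -5.0]
gripper_width: 0.184
finger_force: 49.7
```

drive_tool(deltas=[[[0,-1.5,0,0],[0,0,0,0],[0,0,0,0],[1,0,-5,0],[1,0,-6,0],[1.8,0,-7,0],[2.4,0,-8.8,0],[2.4,0,-8.8,0],[0,0,0,0],[0,0,0,0]]])

```text
t: 6.12
eef_pos: [0.4319, -0.1922, 0.1691]
tcp_rot: [[0.095, 0.995, 0.015], [0.995, -0.095, -0.002], [-0.001, 0.015, -1.0]]
contact_force: [18.0, 0.9, -5.6]
gripper_width: 0.177
finger_force: 50.1
```

```bash
python3 - <<'E'
from h import *
a=cv2.resize(viewer.camera("side")[100:244,182:374],(768,576),interpolation=2);cv2.imwrite("pics/s2.png",a)
E
```

```text
(no output)
```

View pics/s2.png

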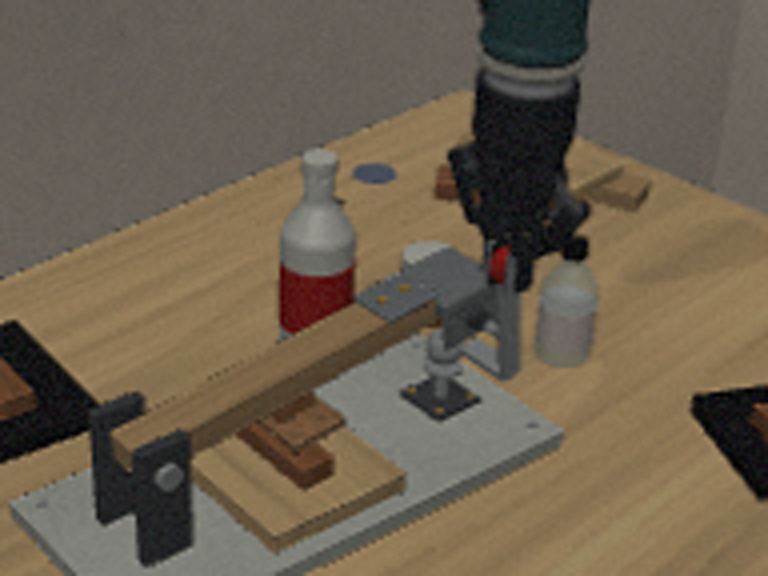

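The bar is up: the coupler at (470,290) has cleared the ball at (441,345), and the panel has not moved. I continue along the arc.

drive_tool(deltas=[[[2.9,0,-8.6,0],[2.9,0,-8.6,0],[3.4,0,-8.5,0],[3.4,0,-8.5,0],[4,0,-8.2,0],[4,0,-8.2,0],[4.4,0,-8,0],[4,0,-7,0],[0,0,0,0],[0,0,0,0],[0,0,0,0]]])

```text
t: 7.08
eef_pos: [0.4351, -0.1635, 0.2347]
tcp_rot: [[0.095, 0.995, 0.017], [0.995, -0.095, -0.002], [-0.0, 0.017, -1.0]]
contact_force: [21.9, -0.6, -6.5]
gripper_width: 0.18
finger_force: 49.4
```

```bash
python3 - <<'E'
from h import *
a=cv2.resize(viewer.camera("side")[80:248,166:390],(768,576),interpolation=2);cv2.imwrite("pics/s3.png",a)
s=get_state();print(s["t"],s["eef_pos"],s["contact_force"],np.abs(s["joint_velocities"]).max(),s["finger_force"])
E
```

```text
7.1333 [ 0.43510961 -0.1635586   0.23467731] [20.49422118 -0.30760857 -5.72874297] 0.0026422573380377452 49.38341796398163
```

View pics/s3.png

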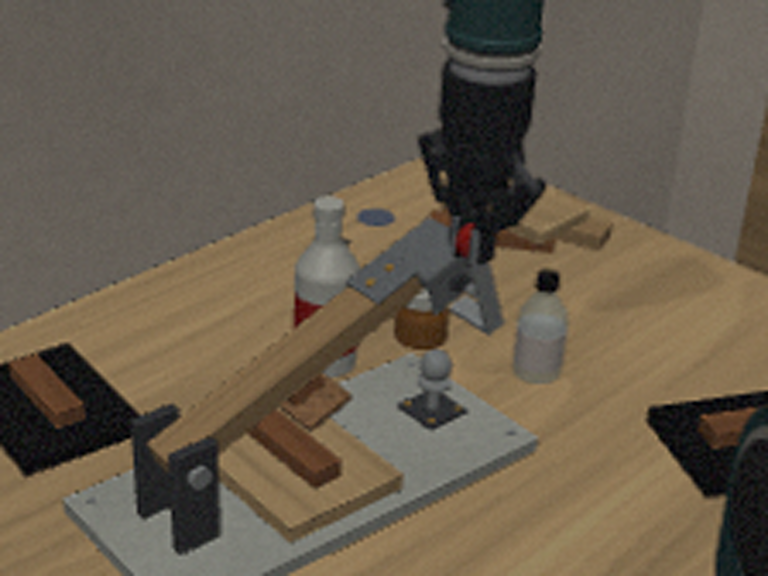

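The coupler is about 10 cm above the ball and still gripped. The panel, bottles and jar have not moved, and the arm is still, so I hand in.

```bash
python3 -c "
from h import *
print(order.hand_in())"
```

```text
the job is handed in; nothing more can be done
None
```

I pulled the latch to its stop and raised the coupler about 10 cm off the ball. The gripper was holding it there, still, when I handed in; the hand-in gave no verdict, and the panel, bottles and jar look unmoved.

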